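# Unlock and raise the arm of a compact-press fixture

### The job

Open the green press fixture so the compact in it can be taken out: drive its upright locking pin fully home with the mallet, then put the mallet back down on the table, clear of the fixture. Then pull the sprung latch grip sideways, away from the arm, lift the arm off its ball, and finish still holding the arm raised, with the rim of its socket about 60 mm above the top of the ball. Leave the two jars and the stapler where they are.

Things in the scene. Friction and masses are not known exactly. Their poses are not given: they have to be found in the camera images.
- fixture: Green cast press fixture, fixed to the table, base plate 300 (x) x 180 (y) x 16 mm. Origin: centre of its underside. Its +x points to the hinge end (away from the robot), +y to its left. In its frame, mm: ball post at (-100, 0); nest with a black compact at (30, 0); hinge axis, parallel to its y, at x = 110, height 62; locking pin at (-15, -60); two hinge cheeks at x = 110, 78 high.
- tongue: The fixture's dark steel hinged arm, 0.5 kg. Origin on the hinge axis; axes as the fixture's when shut (level, hood over the ball). 56 mm wide and 84 mm high at the hood, 32 mm wide and 70 mm high behind it. Its near (-x) end lifts about the hinge, up to 1.1 rad, only while the latch is pulled. Let go, it falls shut.
- socket (a point): Centre of the open rim of the arm's socket hood, 210 mm from the hinge, 12 mm below the hinge axis line. With the arm shut it is 50 mm above the table; the top of the ball is 72 mm above the table.
- latch (a joint): Sprung latch sliding in the arm, in m: 0 shut (jaw under the ball), grows as the latch is pulled along the fixture's -y (away from the arm), to the stop at 0.016. The ball is free from 0.010 on. The spring pulls it shut with 3 N at the start and 8 N at the stop. With the pin up the latch cannot be pulled more than about 2 mm.
- grip (a point): Point to hold on the latch's upright black grip, 18 mm (along the fixture's y) x 22 mm (along x), top 140 mm above the table; the point is on its axis, 122 mm above the table and at (-100, -62) mm in the fixture's frame, all shut. Below 97 mm is a steel riser, 12 x 24 mm. It rides up with the arm, in an arc about the hinge axis: 210 mm before and 60 mm above it.
- pin: Steel locking pin, upright, 10 mm thick, with a 34 x 14 mm crossbar that blocks the latch. Origin on its axis, level with the table at its highest setting. It slides straight down 18 mm to its stop with a push of about 6 to 7 N, and stays where it is driven.
- pin_top (a point): Centre of the top end of the pin: 116 mm above the table at its highest setting (it starts up to 3 mm lower), 98 mm when fully home.
- mallet: Loose mallet, 0.3 to 0.46 kg: black rubber round head, 50 mm across, 75 mm tall, standing on one flat face, and a square wooden handle, 20 x 20 mm, level along the mallet's -x, from 25 to 173 mm from the head's axis, its middle 37.5 mm above the table. Origin: centre of the head's lower face.
- mallet_mid (a point): Centre of the mallet's head, 37.5 mm above its lower face.
- cream_jar: Bystander: white jar with a steel lid, 66 mm across, 75 mm tall; origin at the centre of its underside.
- glass_jar: Bystander: glass jar with a green lid, 72 mm across, 95 mm tall; origin at the centre of its underside.
- stapler: Bystander: white and black stapler, 140 (its x) x 36 x 50 mm; origin at the centre of its underside.
- ball_top (a point): Top of the fixture's steel ball post, 72 mm above the table.
There are look-alikes about, which are no part of the job. Of the things like the mallet, leave any that is turquoise; of the rest the smaller one is meant.

How it is judged:
By the outcome, as a careful person would: the job done as asked, in the order asked, and still so for the second after the job is handed in, while the arm keeps its last pose, push and grip.
It also fails if it takes over 58 s, if anything falls off the work surface, if the arm or the gripper's body presses on something with over 40 N, if the wrist force passes 120 N, or if a joint passes its speed limit or range.

### The arm

A 6-joint arm with a two-finger parallel gripper is mounted at the origin on the work surface. World frame = base frame: x ahead of the robot, y to its left, z up, the work surface at z = 0. Lengths are in m, angles in rad, forces in N, time in s.
With the tool pointing down it reaches from about 0.25 to 0.775 m from the base axis. Payload 8.9 kg.
Tool frame: the origin (TCP) lies midway between the tips of the shut fingers; the grasp point (between the pads) lies 19 mm behind it; z points along the fingers, y is the line along which they close (so a half turn about z gives the same grasp; the last joint's range is limited). The gripper opens to 85 mm and grips with 20 to 120 N. Pads are 22 mm wide; open, the fingers measure 114 mm over their backs; the gripper's body (76 mm by 85 mm) begins 54 mm behind the grasp point. The pads swing forward as they close: fully open they stand 13 mm farther back than shut.
Start: joints at [-1.46, 0.291, -0.153, 1.127, 0, 1.431], TCP at [0.13, -0.509, 0.231] pointing down, gripper open.
Joint ranges: [-2.52, 2.52], [-0.91, 1.74], [-1.3, 1.37], [-1.96, 2.02], [-1.52, 1.47], [-3.14, 3.14]. Speed limits (rad/s): [2.22, 2.22, 2.79, 3.14, 3.14, 3.14].

### API

Orientations are given as a rotation vector (axis times angle).
In Python, from bench import r gives the robot as it stands. The module is installed in compiled form; this text tells all that it offers.
- The arm moves only by the tool step_arm, never from a script. Its argument "deltas" is a list of rows, each an object with "grip": the closure in counts, from 0 (fully open) to 255 (shut); "translation": the shift along the tool's x, y, z in m, a list of three; "turn": the turn about the tool's z in rad. A call has 1 to 20 rows; each row is the pose to reach, as a shift and turn from the pose commanded when the call began, along the tool's axes at that moment; what a row does not reach only later rows make up. A row lasts 1/8 s, in which the tool goes at most 62.5 mm and 10.7 degrees, less where a joint would pass 70% of its speed; a pose out of reach is approached as far as the arm can. A call with a gripper value outside its range is refused whole. The fingers move at their own pace and stop on an object; the grip force is fixed at half the most. Time passes only in rows, so rows that repeat a pose let the fingers close. It gives the time, the measured TCP pose, the force, the opening and the grip force at its end, in the units of the state.
- r.state(): the state, without advancing time (a new reading comes with each control period).
- r.capture(name): name is "scene" or "top" or "wrist"; returns a dict with "frame" (420x560x3 uint8, red, green, blue), "fov_y" (degrees; the focal length in pixels is half the picture's height over the tangent of half this angle, whatever the lens; pixels are square), "cx", "cy" (the principal point, pixels), "k1" (the pictures are not rectified: a ray, as slopes to the right and down, at radius r is drawn at 1 + k1 r^2 times it, then the intrinsics apply), "T" (4x4, takes a point from camera to world coordinates); the wrist camera has in their place "mount" (4x4, takes a point from camera to tool coordinates, whose origin is the TCP and whose axes are the flange's). Camera axes: x right, y down, z forward; pixel columns grow to the right and rows downward; lengths in m; the calibration is good to about 2 mm. A picture is of the moment at which its call begins: read the wrist's pose just before it. There is no depth.
- r.finish_job(): hands the job in; it is judged then, once.
The state is a dict: "time": time; "joints": joint angles; "joint_velocities": joint speeds; "effort": joint torques, N m; "eef_pos": TCP position; "ee_rot": TCP orientation; "ft_force": force on the tool from outside, world axes, zero at the start; "moment": the same for the moment, N m; "width": finger opening in m; "grip_force": force on a finger pad.
Only numpy, scipy, OpenCV 4.12 (cv2) and the standard library are available. Lean on these libraries where they do the work, as an engineer would, in place of code of your own. Each camera call takes 0.05 s, during which the arm holds its last target. There are 200 camera calls.

## Working session

There is one attempt and no reset: what is moved stays moved. The work goes in short steps, Python scripts to look and compute and a tool call to move; the robot and the scene stay as the last step left them, time stands still between calls to the robot, and variables do not carry over. Pictures are saved under pics/ and viewed, at most 10 in all, crops included, and the job is handed in when it is done.

Besides the shell and the picture viewer there is one more tool, called after "Call:" in YAML: its name, and indented under it one key for each argument. step_arm: Moves the arm, as the interface text tells. Its arguments: {"type":"object","properties":{"deltas":{"type":"array"}},"required":["deltas"]}

```bash
mkdir -p pics
cat > h.py <<'E'
import numpy as np, cv2
from scipy.spatial.transform import Rotation as R
from bench import r
def K(c):
    f=210/np.tan(np.radians(c["fov_y"])/2); return np.array([[f,0,c["cx"]],[0,f,c["cy"]],[0,0,1.]]),np.array([c["k1"],0,0,0,0])
def T(c,s=None):
    if "T" in c: return np.array(c["T"])
    t=np.eye(4); t[:3,:3]=R.from_rotvec(s["ee_rot"]).as_matrix(); t[:3,3]=s["eef_pos"]; return t@np.array(c["mount"])
def ray(c,t,uv):
    k,d=K(c); p=np.array(uv,float)
    p=cv2.undistortPointsIter(p.reshape(-1,1,2),k,d,None,None,(3,100,1e-10)).reshape(-1,2)
    return t[:3,3],np.c_[p,np.ones(len(p))]@t[:3,:3].T
def plane(c,t,uv,z):
    o,d=ray(c,t,uv); return o+d*((z-o[2])/d[:,2])[:,None]
def proj(c,t,P):
    k,d=K(c); i=np.linalg.inv(t); return cv2.projectPoints(np.array(P,float).reshape(-1,1,3),cv2.Rodrigues(i[:3,:3])[0],i[:3,3],k,d)[0].reshape(-1,2)
def save(c,n): cv2.imwrite("pics/"+n,cv2.cvtColor(c["frame"],cv2.COLOR_RGB2BGR))
def cap(n):
    s=r.state(); c=r.capture(n); return c,T(c,s)
E
python3 - <<'E'
from h import *
for n in("top","scene"):
    c,t=cap(n); save(c,n+"0.png"); print(n,c["fov_y"],c["cx"],c["cy"],c["k1"],t.round(3).tolist())
    np.save(n+"0.npy",c,allow_pickle=True)
E
```

```text
top 50.256457307184746 279.45531312225415 209.82912136806397 0.023088516249850317 [[0.019, -0.995, 0.095, 0.433], [-1.0, -0.02, -0.011, 0.075], [0.013, -0.095, -0.995, 1.076], [0.0, 0.0, 0.0, 1.0]]
scene 45.75349887729433 278.9678842501285 209.61888717134985 -0.00845773477945508 [[0.658, 0.577, -0.484, 1.13], [0.753, -0.502, 0.425, -0.46], [0.003, -0.644, -0.765, 1.077], [0.0, 0.0, 0.0, 1.0]]
```

View pics/top0.png

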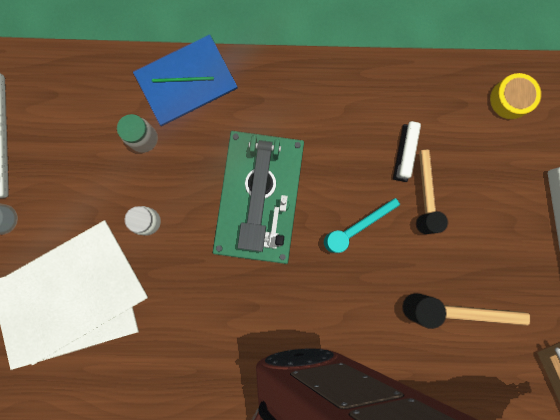

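View pics/scene0.png

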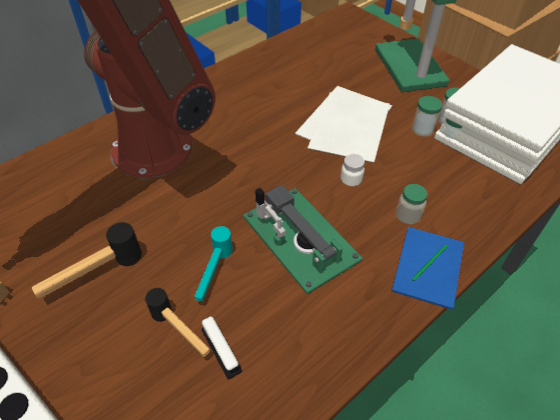

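Mallet candidates in the top view: turquoise (338,241), to be left; large black (427,311); small black (432,222). The small black one is meant, with its handle running to (427,150) beside the stapler (408,150). The fixture is at (258,197), with the grip at (279,240) and the pin's crossbar near (283,203).

Run:
```python
from h import *
c=np.load("top0.npy",allow_pickle=True).item(); t=T(c); im=c["frame"]; hsv=cv2.cvtColor(im,cv2.COLOR_RGB2HSV)
g=cv2.inRange(hsv,(55,80,40),(85,255,255)); g[:100]=0; g[:,:200]=0; g[:,320:]=0
cs=max(cv2.findContours(g,0,1)[0],key=cv2.contourArea); q=cv2.boxPoints(cv2.minAreaRect(cs))
P=plane(c,t,q,0.016); print("base",q.round(1).tolist(),P.round(4).tolist(),P.mean(0), [np.linalg.norm(P[i]-P[i-1]) for i in range(4)])
C=P.mean(0); 
e=[P[i]-P[i-1] for i in range(4)]; L=max(e,key=np.linalg.norm); L=L*np.sign(L[0]); yaw=np.arctan2(L[1],L[0]); print("yaw",yaw)
Rz=lambda a:np.array([[np.cos(a),-np.sin(a),0],[np.sin(a),np.cos(a),0],[0,0,1]])
C[2]=0
for n,p in dict(grip=(-.1,-.062,.14),pin=(-.015,-.06,.115),ball=(-.1,0,.11)).items():
    w=C+Rz(yaw)@p; print(n,w.round(4),proj(c,t,w).round(1))
w=cv2.inRange(hsv,(8,90,150),(25,255,255)); w[:,:415]=0;w[:,445:]=0;w[:145]=0;w[215:]=0
cs=max(cv2.findContours(w,0,1)[0],key=cv2.contourArea); q=cv2.boxPoints(cv2.minAreaRect(cs)); print("handle",plane(c,t,q,.0475).round(4).tolist(),q.round(1).tolist())
b=(im.max(2)<45).astype(np.uint8); b[:,:412]=0;b[:,455:]=0;b[:205]=0;b[240:]=0
cs=max(cv2.findContours(b,0,1)[0],key=cv2.contourArea); print("head",cv2.boundingRect(cs),cv2.minEnclosingCircle(cs))
a=cv2.resize(im[110:270,200:340],None,fx=4,fy=4,interpolation=2); bb=cv2.resize(im[120:250,385:455],None,fx=3,fy=3,interpolation=2)
o=np.zeros((600,780,3),np.uint8); o[:,:560]=a[:600]; o[:390,565:775]=bb; cv2.imwrite("pics/crop.png",o[:,:,::-1])
```

```text
base [[212.3000030517578, 253.1999969482422], [229.10000610351562, 130.3000030517578], [303.8999938964844, 140.5], [287.1000061035156, 263.3999938964844]] [[0.4285, 0.2199, 0.016], [0.7243, 0.1893, 0.016], [0.7033, 0.0083, 0.016], [0.4079, 0.0436, 0.016]] [0.56600812 0.11525579 0.016     ] [np.float64(0.17746690093901446), np.float64(0.29744520736417623), np.float64(0.18221641410177786), np.float64(0.2975207149690616)]
yaw -0.11911576367721062
grip [0.4593 0.0656 0.14  ] [[278.8 239.8]]
pin [0.544  0.0575 0.115 ] [[283.2 201. ]]
ball [0.4667 0.1271 0.11  ] [[250.1 236.2]]
handle [[0.6791, -0.2631, 0.0475], [0.6816, -0.2835, 0.0475], [0.5348, -0.2961, 0.0475], [0.5324, -0.276, 0.0475]] [[420.6000061035156, 149.60000610351562], [429.29998779296875, 148.8000030517578], [435.5, 211.3000030517578], [426.79998779296875, 212.1999969482422]]
head (416, 212, 31, 22) ((431.0, 222.5), 15.403021812438965)
```

View pics/crop.png

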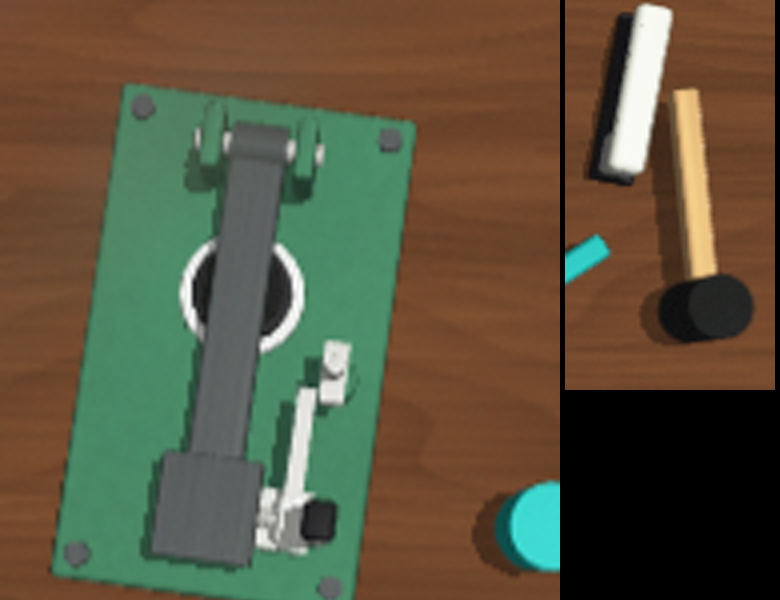

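Run:
```python
from h import *
c=np.load("top0.npy",allow_pickle=True).item(); t=T(c)
print("head top",plane(c,t,[[436.7,222.3]],.075),"turq end",plane(c,t,[[398,202],[401,205]],.0475),"turq head",plane(c,t,[[338,241]],.075),"stapler end",plane(c,t,[[400,178],[412,180]],.05))
s=r.state(); M=R.from_rotvec(s["ee_rot"]).as_matrix(); print(M.round(3),s["eef_pos"],s["width"],s["time"])
u=np.array([.1464,.0127,0]);u/=np.linalg.norm(u); ax=np.array([.508,-.288,0]); G=ax+.05*u
d=G+[0,0,.02]-s["eef_pos"]; print(G,"tool shift",M.T@d); y=M[:,1]; print("tool y ang",np.arctan2(y[1],y[0]),"handle ang",np.arctan2(u[1],u[0]))
```

```text
head top [[ 0.50742189 -0.28845876  0.075     ]] turq end [[ 0.55476414 -0.20962872  0.0475    ]
 [ 0.54791928 -0.21652531  0.0475    ]] turq head [[ 0.46114356 -0.06735633  0.075     ]] stapler end [[ 0.61061697 -0.21389636  0.05      ]
 [ 0.60648402 -0.24169817  0.05      ]]
[[ 0.969  0.247 -0.   ]
 [ 0.247 -0.969  0.001]
 [ 0.    -0.001 -1.   ]] [ 0.12974985 -0.50830347  0.23079216] 0.08560334359929521 0.1
[ 0.55781292 -0.2836788   0.        ] tool shift [ 0.47026103 -0.11161054  0.21100999]
tool y ang -1.3210439236761156 handle ang 0.08653200725168918
```

Call:
step_arm:
  deltas:
    - {"grip": 95,"translation": [0.12,-0.028,0],"turn": 0.04}
    - {"grip": 95,"translation": [0.24,-0.057,0.02],"turn": 0.08}
    - {"grip": 95,"translation": [0.36,-0.085,0.04],"turn": 0.12}
    - {"grip": 95,"translation": [0.47,-0.112,0.06],"turn": 0.163}
    - {"grip": 95,"translation": [0.47,-0.112,0.06],"turn": 0.163}
    - {"grip": 95,"translation": [0.47,-0.112,0.06],"turn": 0.163}
    - {"grip": 95,"translation": [0.47,-0.112,0.06],"turn": 0.163}
    - {"grip": 95,"translation": [0.47,-0.112,0.06],"turn": 0.163}
    - {"grip": 95,"translation": [0.47,-0.112,0.06],"turn": 0.163}
    - {"grip": 95,"translation": [0.47,-0.112,0.06],"turn": 0.163}

```text
time: 1.35
eef_pos: [0.557, -0.2839, 0.1709]
ee_rot: [-3.138, -0.137, 0.002]
ft_force: [0.5, -0.5, -0.6]
width: 0.0537
grip_force: 0.0
```

Run:
```python
from h import *
s=r.state(); c,t=cap("wrist"); save(c,"w1.png"); np.save("w1.npy",dict(c=c,t=t),allow_pickle=True)
print(s["time"],s["eef_pos"],s["width"],np.array(c["mount"]).round(3).tolist())
u=np.array([.9963,.0864,0]);n=np.array([-.0864,.9963,0]); A=np.array([.508,-.288,0])
print(proj(c,t,[A+[0,0,.075],A+.173*u+[0,0,.0475],A+.05*u+[0,0,.0475]]).round(1))
hsv=cv2.cvtColor(c["frame"],cv2.COLOR_RGB2HSV); w=cv2.inRange(hsv,(8,90,150),(25,255,255))
cs=max(cv2.findContours(w,0,1)[0],key=cv2.contourArea); q=cv2.boxPoints(cv2.minAreaRect(cs)); print(q.round(),plane(c,t,q,.0475).round(4).tolist())
```

```text
1.35 [ 0.557034   -0.28385558  0.17087235] 0.05365700358270283 [[-0.001, -0.947, -0.322, 0.084], [1.0, -0.001, 0.0, -0.002], [-0.001, -0.322, 0.947, -0.143], [0.0, 0.0, 0.0, 1.0]]
[[284.4 277.6]
 [284.6  32.4]
 [284.3 204. ]]
[[132.   0.]
 [559.   0.]
 [559. 397.]
 [132. 397.]] [[0.6929, -0.1684, 0.0475], [0.7219, -0.46, 0.0475], [0.3753, -0.584, 0.0475], [0.3445, -0.1504, 0.0475]]
```

View pics/w1.png

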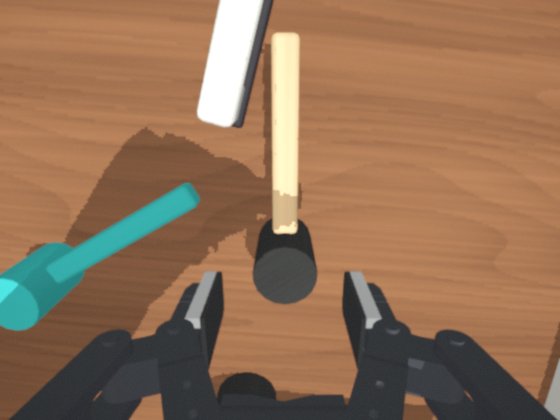

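The wrist view shows the head at (285,277) and the handle running to (285,36), as predicted. The turquoise handle tip (192,195) is clear of the fingers. Descending to grasp.

Call:
step_arm:
  deltas:
    - {"grip": 95,"translation": [0,0,0.05],"turn": 0}
    - {"grip": 95,"translation": [0,0,0.1],"turn": 0}
    - {"grip": 95,"translation": [0,0,0.13],"turn": 0}
    - {"grip": 95,"translation": [0,0,0.151],"turn": 0}
    - {"grip": 95,"translation": [0,0,0.151],"turn": 0}
    - {"grip": 255,"translation": [0,0,0.151],"turn": 0}
    - {"grip": 255,"translation": [0,0,0.151],"turn": 0}
    - {"grip": 255,"translation": [0,0,0.151],"turn": 0}
    - {"grip": 255,"translation": [0,0,0.151],"turn": 0}
    - {"grip": 255,"translation": [0,0,0.151],"turn": 0}

```text
time: 2.65
eef_pos: [0.5582, -0.2849, 0.0218]
ee_rot: [3.137, 0.136, 0.002]
ft_force: [-0.8, -1.9, 6.6]
width: 0.019
grip_force: 61.5
```

Run:
```python
from h import *
s=r.state(); M=R.from_rotvec(s["ee_rot"]).as_matrix(); A=np.array([.508,-.288,0]); print(s["eef_pos"],s["width"],M.T@(np.array([.544,.0575,0])-A), s["ft_force"],np.array([.5,-.1,0])@M,M.round(3))
```

```text
[ 0.55824168 -0.28487202  0.02177754] 0.019001672996286304 [ 0.06579732 -0.34108148 -0.00061941] [-0.78523442 -1.89398637  6.62891905] [0.48945591 0.14294023 0.00100294] [[ 0.996  0.087  0.002]
 [ 0.087 -0.996 -0.002]
 [ 0.001  0.002 -1.   ]]
```

Call:
step_arm:
  deltas:
    - {"grip": 255,"translation": [0,0,-0.03],"turn": 0}
    - {"grip": 255,"translation": [0,0,-0.07],"turn": 0}
    - {"grip": 255,"translation": [0,0,-0.12],"turn": 0}
    - {"grip": 255,"translation": [0,0,-0.16],"turn": 0}
    - {"grip": 255,"translation": [0.01,-0.04,-0.16],"turn": 0}
    - {"grip": 255,"translation": [0.02,-0.09,-0.16],"turn": 0}
    - {"grip": 255,"translation": [0.03,-0.14,-0.16],"turn": 0}
    - {"grip": 255,"translation": [0.04,-0.19,-0.16],"turn": 0}
    - {"grip": 255,"translation": [0.05,-0.24,-0.16],"turn": 0}
    - {"grip": 255,"translation": [0.06,-0.29,-0.16],"turn": 0}
    - {"grip": 255,"translation": [0.066,-0.32,-0.16],"turn": 0}
    - {"grip": 255,"translation": [0.066,-0.341,-0.16],"turn": 0}
    - {"grip": 255,"translation": [0.066,-0.341,-0.16],"turn": 0}
    - {"grip": 255,"translation": [0.066,-0.341,-0.16],"turn": 0}

```text
time: 4.4
eef_pos: [0.5936, 0.0606, 0.1803]
ee_rot: [3.138, 0.135, -0.0]
ft_force: [-0.0, -0.2, -4.1]
width: 0.0187
grip_force: 60.1
```

Run:
```python
from h import *
s=r.state(); print(s["eef_pos"],s["width"],s["ft_force"],s["time"])
a,ta=cap("scene"); b,tb=cap("wrist")
C=np.array([.566,.1153,0]);y=-.1191;Rz=R.from_rotvec([0,0,y]).as_matrix()
P=C+Rz@[-.015,-.06,.115]; G=C+Rz@[-.1,-.062,.14]; print(P,proj(a,ta,[P,G]).round(1))
A=cv2.resize(a["frame"][90:290,190:390],None,fx=3,fy=3,interpolation=2)
B=b["frame"][:,100:460]
o=np.zeros((600,800,3),np.uint8); o[:,:440]=A[:,80:520]; o[:420,440:]=B; cv2.imwrite("pics/p2.png",o[:,:,::-1])
```

```text
[0.59357328 0.0606196  0.18027779] 0.01871339141016901 [-0.01766091 -0.23608812 -4.08449447] 4.4
[0.54397714 0.05750732 0.115     ] [[279.6 218.4]
 [260.1 191.1]]
```

View pics/p2.png

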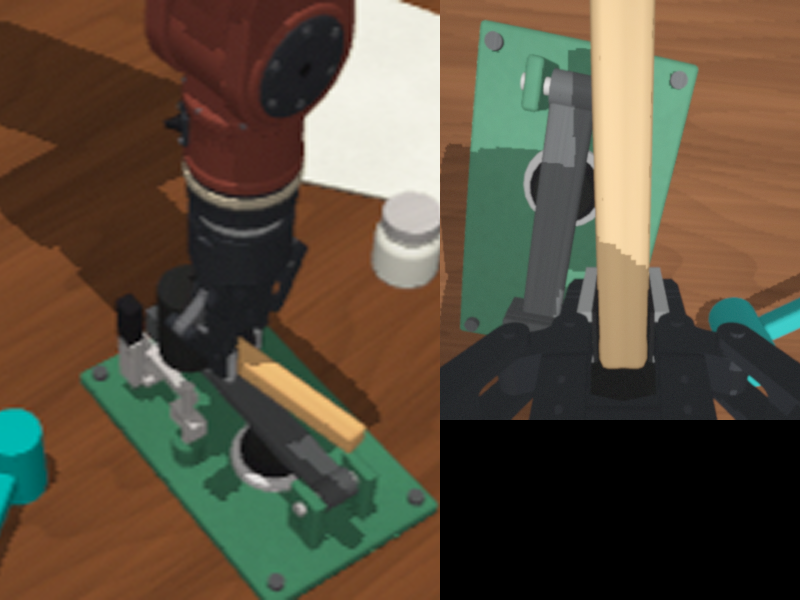

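Call:
step_arm:
  deltas:
    - {"grip": 255,"translation": [0,0,0.02],"turn": 0}
    - {"grip": 255,"translation": [0,0,0.035],"turn": 0}
    - {"grip": 255,"translation": [0,0,0.042],"turn": 0}
    - {"grip": 255,"translation": [0,0,0.046],"turn": 0}
    - {"grip": 255,"translation": [0,0,0.05],"turn": 0}
    - {"grip": 255,"translation": [0,0,0.053],"turn": 0}
    - {"grip": 255,"translation": [0,0,0.056],"turn": 0}
    - {"grip": 255,"translation": [0,0,0.056],"turn": 0}

```text
time: 5.5
eef_pos: [0.5937, 0.0614, 0.1242]
ee_rot: [3.138, 0.136, 0.0]
ft_force: [-0.7, -1.1, -1.0]
width: 0.0191
grip_force: 60.6
```

Call:
step_arm:
  deltas:
    - {"grip": 255,"translation": [0,0,0.002],"turn": 0}
    - {"grip": 255,"translation": [0,0,0.004],"turn": 0}
    - {"grip": 255,"translation": [0,0,0.006],"turn": 0}
    - {"grip": 255,"translation": [0,0,0.006],"turn": 0}

```text
time: 6.0
eef_pos: [0.5943, 0.0614, 0.1189]
ee_rot: [3.139, 0.136, 0.002]
ft_force: [-0.5, -1.8, 6.6]
width: 0.019
grip_force: 61.8
```

Call:
step_arm:
  deltas:
    - {"grip": 255,"translation": [0,0,0.001],"turn": 0}
    - {"grip": 255,"translation": [0,0,0.002],"turn": 0}
    - {"grip": 255,"translation": [0,0,0.003],"turn": 0}
    - {"grip": 255,"translation": [0,0,0.003],"turn": 0}

```text
time: 6.5
eef_pos: [0.5957, 0.0615, 0.1169]
ee_rot: [3.139, 0.136, 0.007]
ft_force: [1.4, -1.1, 11.5]
width: 0.0188
grip_force: 62.7
```

Call:
step_arm:
  deltas:
    - {"grip": 255,"translation": [0,0,-0.015],"turn": 0}
    - {"grip": 255,"translation": [0,0,-0.05],"turn": 0}
    - {"grip": 255,"translation": [0,0,-0.065],"turn": 0}
    - {"grip": 255,"translation": [0,0.05,-0.065],"turn": 0}
    - {"grip": 255,"translation": [0,0.1,-0.065],"turn": 0}
    - {"grip": 255,"translation": [0,0.15,-0.065],"turn": 0}
    - {"grip": 255,"translation": [0,0.18,-0.065],"turn": 0}
    - {"grip": 255,"translation": [0,0.18,-0.065],"turn": 0}

```text
time: 7.5
eef_pos: [0.6092, -0.12, 0.1796]
ee_rot: [-3.139, -0.132, 0.001]
ft_force: [0.3, 0.6, -4.0]
width: 0.0189
grip_force: 60.4
```

Run:
```python
from h import *
s=r.state(); print(s["eef_pos"],s["width"],s["ft_force"],s["time"])
a,ta=cap("scene"); b,tb=cap("top")
np.save("s3.npy",dict(a=a,b=b),allow_pickle=True)
C=np.array([.566,.1153,0]);y=-.1191;Rz=R.from_rotvec([0,0,y]).as_matrix()
for z in (.116,.098):
    P=C+Rz@[-.015,-.06,z]; print(z,proj(a,ta,[P]).round(1),proj(b,tb,[P]).round(1))
o=np.zeros((600,800,3),np.uint8)
o[:480,:480]=cv2.resize(a["frame"][170:250,240:320],None,fx=6,fy=6,interpolation=2)
o[:500,480:800]=cv2.resize(b["frame"][180:280,260:324],None,fx=5,fy=5,interpolation=2)
cv2.imwrite("pics/p3.png",o[:,:,::-1])
```

```text
[ 0.60917678 -0.12004415  0.17958967] 0.018932661178507993 [ 0.28140324  0.63878264 -3.98247502] 7.5
0.116 [[279.6 218.2]] [[283.1 200.9]]
0.098 [[279.6 222.7]] [[283.  201.9]]
```

View pics/p3.png

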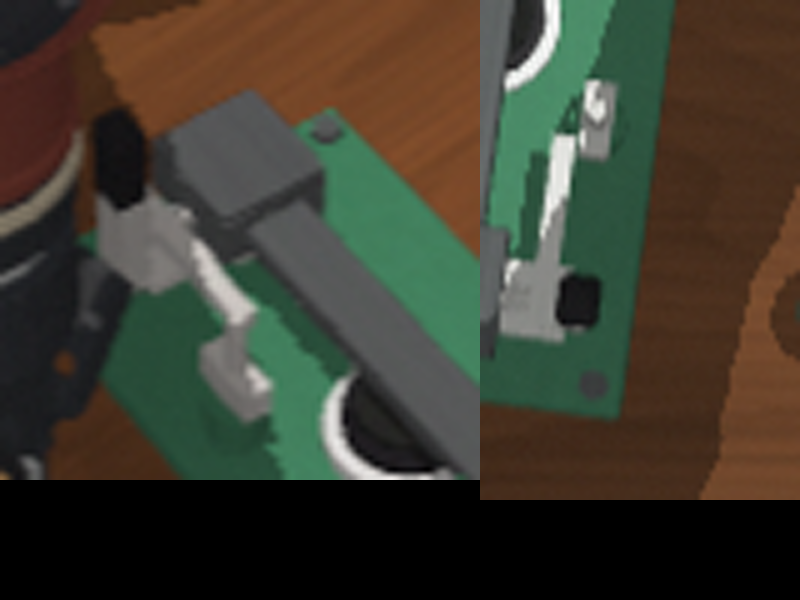

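Run:
```python
from h import *
a=np.load("scene0.npy",allow_pickle=True).item()["frame"]; d=np.load("s3.npy",allow_pickle=True).item(); b=d["a"]["frame"]
for x in (278,280,282):
    print(x,a[205:245,x].min(1).tolist()); print(x,b[205:245,x].min(1).tolist())
# crossbar patch match
tp=cv2.cvtColor(b[222:242,270:290],cv2.COLOR_RGB2GRAY); m=cv2.matchTemplate(cv2.cvtColor(a[205:260,255:305],cv2.COLOR_RGB2GRAY),tp,5); _,v,_,l=cv2.minMaxLoc(m); print(v,l[0]+255-270,l[1]+205-222)
o=np.zeros((480,800,3),np.uint8)
o[:,:400]=cv2.resize(a[200:248,260:300],None,fx=10,fy=10,interpolation=2)
o[:,400:]=cv2.resize(b[200:248,260:300],None,fx=10,fy=10,interpolation=2)
cv2.imwrite("pics/p4.png",o[:,:,::-1])
```

```text
278 [83, 57, 67, 53, 51, 49, 49, 48, 56, 42, 40, 113, 185, 190, 178, 122, 118, 120, 120, 120, 121, 120, 122, 152, 174, 139, 116, 114, 112, 109, 111, 113, 99, 68, 65, 54, 42, 43, 41, 41]
278 [82, 57, 68, 52, 49, 51, 51, 48, 57, 43, 40, 112, 158, 190, 193, 193, 182, 163, 157, 114, 107, 105, 106, 107, 107, 108, 107, 114, 114, 106, 101, 101, 92, 65, 42, 40, 37, 38, 37, 38]
280 [57, 61, 54, 53, 51, 50, 46, 65, 87, 50, 41, 40, 117, 179, 173, 119, 119, 112, 110, 110, 108, 110, 110, 151, 189, 193, 185, 165, 121, 113, 113, 109, 70, 44, 50, 48, 42, 40, 42, 39]
280 [56, 61, 53, 52, 52, 50, 45, 65, 86, 49, 39, 40, 38, 85, 156, 188, 190, 181, 154, 115, 108, 107, 104, 100, 104, 105, 108, 115, 118, 118, 114, 105, 103, 102, 94, 65, 40, 38, 38, 36]
282 [60, 51, 73, 85, 77, 62, 53, 70, 50, 40, 40, 38, 40, 40, 52, 101, 151, 107, 97, 80, 65, 79, 163, 190, 193, 193, 175, 136, 112, 111, 112, 72, 43, 41, 38, 36, 37, 36, 36, 39]
282 [59, 50, 74, 86, 77, 61, 52, 70, 50, 40, 40, 39, 40, 40, 52, 101, 152, 106, 97, 81, 67, 66, 65, 66, 57, 86, 156, 191, 167, 164, 141, 114, 106, 106, 96, 47, 36, 35, 34, 37]
0.703070342540741 -1 -4
```

View pics/p4.png

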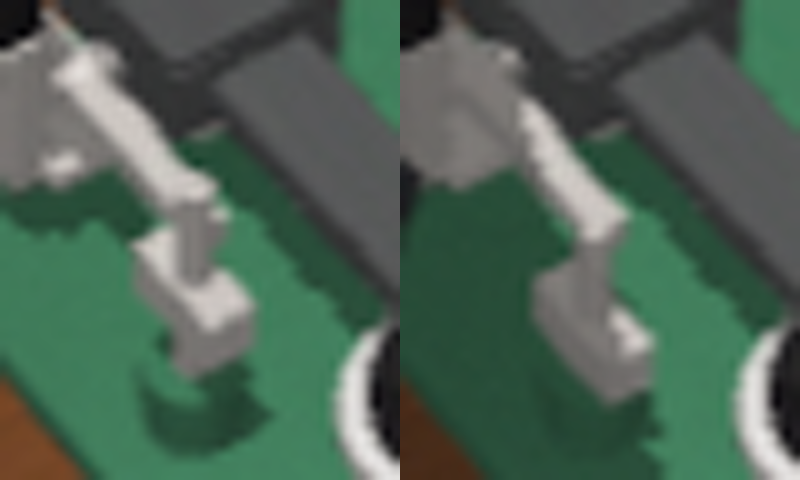

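The crossbar has dropped by about 4 px, roughly 16 mm, and the force rose past 15 N against the stop, so the pin is home. Putting the mallet back where it came from.

Call:
step_arm:
  deltas:
    - {"grip": 255,"translation": [-0.02,0.05,0],"turn": 0}
    - {"grip": 255,"translation": [-0.04,0.1,0],"turn": 0}
    - {"grip": 255,"translation": [-0.06,0.14,0],"turn": 0}
    - {"grip": 255,"translation": [-0.066,0.161,0],"turn": 0}
    - {"grip": 255,"translation": [-0.066,0.161,0.03],"turn": 0}
    - {"grip": 255,"translation": [-0.066,0.161,0.08],"turn": 0}
    - {"grip": 255,"translation": [-0.066,0.161,0.12],"turn": 0}
    - {"grip": 255,"translation": [-0.066,0.161,0.14],"turn": 0}
    - {"grip": 255,"translation": [-0.066,0.161,0.15],"turn": 0}
    - {"grip": 255,"translation": [-0.066,0.161,0.155],"turn": 0}
    - {"grip": 255,"translation": [-0.066,0.161,0.156],"turn": 0}
    - {"grip": 255,"translation": [-0.066,0.161,0.156],"turn": 0}

```text
time: 9.1
eef_pos: [0.5581, -0.2842, 0.0251]
ee_rot: [3.138, 0.136, 0.002]
ft_force: [-1.0, -0.7, -3.3]
width: 0.0191
grip_force: 60.4
```

Call:
step_arm:
  deltas:
    - {"grip": 255,"translation": [0,0,0.001],"turn": 0}
    - {"grip": 255,"translation": [0,0,0.002],"turn": 0}
    - {"grip": 255,"translation": [0,0,0.002],"turn": 0}
    - {"grip": 95,"translation": [0,0,0.002],"turn": 0}
    - {"grip": 95,"translation": [0,0,0.002],"turn": 0}
    - {"grip": 95,"translation": [0,0,0.002],"turn": 0}
    - {"grip": 95,"translation": [0,0,0.002],"turn": 0}
    - {"grip": 95,"translation": [0,0,-0.04],"turn": 0}
    - {"grip": 95,"translation": [0,0,-0.09],"turn": 0}
    - {"grip": 95,"translation": [0,0,-0.14],"turn": 0}
    - {"grip": 95,"translation": [0,0,-0.18],"turn": 0}
    - {"grip": 95,"translation": [0,0,-0.18],"turn": 0}

```text
time: 10.6
eef_pos: [0.5592, -0.2851, 0.2079]
ee_rot: [3.135, 0.136, 0.008]
ft_force: [-0.1, -0.1, 0.5]
width: 0.0534
grip_force: 0.0
```

Run:
```python
from h import *
s=r.state(); M=R.from_rotvec(s["ee_rot"]).as_matrix(); print(s["eef_pos"],s["width"],s["ft_force"],s["time"])
b,tb=cap("top"); w,tw=cap("wrist")
im=b["frame"]; hsv=cv2.cvtColor(im,cv2.COLOR_RGB2HSV)
# refine fixture pose with four base corners via polygon and grip top
k=(im.max(2)<35).astype(np.uint8); k[:232]=0;k[250:]=0;k[:,:270]=0;k[:,290:]=0
mo=cv2.moments(k,True); q=[[mo["m10"]/mo["m00"],mo["m01"]/mo["m00"]]]; print("grip px",q,k.sum(),plane(b,tb,q,.138))
y=-.1191;Rz=R.from_rotvec([0,0,y]).as_matrix();C=np.array([.566,.1153,0])
G=C+Rz@[-.1,-.0635,.122+.01]; print("grip",G,"to TCP over (z .25):",M.T@(np.array([G[0],G[1],.25])-s["eef_pos"]))
ty=np.arctan2(M[1,1],M[0,1]); print("turn",-(y-np.pi/2-ty))
cv2.imwrite("pics/w5.png",w["frame"][:,:,::-1])
```

```text
[ 0.55918238 -0.28509004  0.20793075] 0.05340593344684834 [-0.10180015 -0.0802131   0.51996375] 10.6
grip px [[276.5, 241.5]] 10 [[0.45581213 0.07025814 0.138     ]]
grip [0.45916342 0.0641317  0.132     ] to TCP over (z .25): [-0.06914998 -0.35641224 -0.04379533]
turn 0.20591437389612288
```

View pics/w5.png

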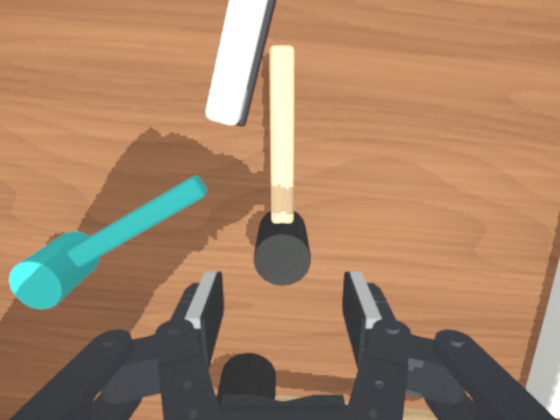

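The mallet stands upright at its old spot, head at (282,255), clear of the stapler. On to the grip, stopping 50 mm short of it for a look.

Call:
step_arm:
  deltas:
    - {"grip": 95,"translation": [-0.01,-0.04,-0.044],"turn": 0.04}
    - {"grip": 95,"translation": [-0.03,-0.09,-0.044],"turn": 0.08}
    - {"grip": 95,"translation": [-0.05,-0.14,-0.044],"turn": 0.12}
    - {"grip": 95,"translation": [-0.07,-0.19,-0.044],"turn": 0.16}
    - {"grip": 95,"translation": [-0.09,-0.24,-0.044],"turn": 0.206}
    - {"grip": 95,"translation": [-0.11,-0.29,-0.044],"turn": 0.206}
    - {"grip": 95,"translation": [-0.119,-0.33,-0.044],"turn": 0.206}
    - {"grip": 95,"translation": [-0.119,-0.356,-0.044],"turn": 0.206}
    - {"grip": 95,"translation": [-0.119,-0.356,-0.044],"turn": 0.206}
    - {"grip": 95,"translation": [-0.119,-0.356,-0.044],"turn": 0.206}

```text
time: 11.95
eef_pos: [0.4066, 0.0387, 0.2479]
ee_rot: [-3.12, 0.153, -0.0]
ft_force: [-0.1, 0.4, 0.2]
width: 0.0537
grip_force: 0.0
```

Run:
```python
from h import *
s=r.state(); print(s["eef_pos"],s["ee_rot"],s["time"])
w,tw=cap("wrist"); np.save("w6.npy",dict(c=w,t=tw,s=s),allow_pickle=True); cv2.imwrite("pics/w6.png",w["frame"][:,:,::-1])
y=-.1191;Rz=R.from_rotvec([0,0,y]).as_matrix();C=np.array([.566,.1153,0])
f=lambda x,yy,z:C+Rz@[x,yy,z]
print("grip top corners",proj(w,tw,[f(-.1+i*.011,-.062+j*.009,.14) for i in(-1,1) for j in (-1,1)]).round(1).tolist())
print("pin home",proj(w,tw,[f(-.015,-.06,.098),f(-.015,-.06,.116)]).round(1).tolist(),"base",proj(w,tw,[f(.15,.09,.016),f(.15,-.09,.016),f(-.15,-.09,.016)]).round(1).tolist())
```

```text
[0.40656212 0.03874526 0.24794315] [-3.12038403e+00  1.52696503e-01 -3.80941247e-04] 11.95
grip top corners [[254.9, 159.2], [229.7, 158.7], [254.8, 127.7], [229.0, 127.2]]
pin home [[245.2, 22.1], [242.2, 17.2]] base [[87.9, -157.2], [290.4, -162.7], [283.1, 175.1]]
```

View pics/w6.png

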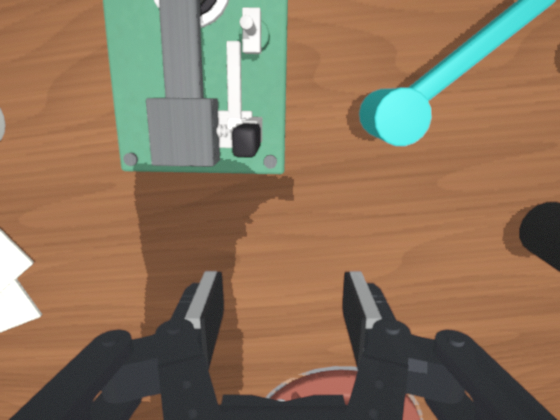

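Run:
```python
from h import *
d=np.load("w6.npy",allow_pickle=True).item(); c,t,s=d["c"],d["t"],d["s"]; im=c["frame"]; M=R.from_rotvec(s["ee_rot"]).as_matrix()
k=(im.max(2)<48).astype(np.uint8); k[:112]=0;k[160:]=0;k[:,:228]=0;k[:,268:]=0
cs=max(cv2.findContours(k,0,1)[0],key=cv2.contourArea); x,y,w,h=cv2.boundingRect(cs); print(x,y,w,h)
for r_ in im[118:160:2,228:268:2].max(2): print(*["%3d"%v for v in r_])
hs=cv2.cvtColor(im,cv2.COLOR_RGB2HSV)
g=cv2.inRange(hs,(55,60,30),(85,255,255)); g[:, :95]=0; g[:,300:]=0
cc=max(cv2.findContours(g,0,1)[0],key=cv2.contourArea).reshape(-1,2)
for n,v in(("BR",cc[np.argmax(cc.sum(1))]),("BL",cc[np.argmin(cc[:,0]-cc[:,1])])): print(n,v,plane(c,t,[v],.016).round(4))
C=np.array([.566,.1153,0]);Rz=R.from_rotvec([0,0,-.1191]).as_matrix(); print((C+Rz@[-.15,-.09,.016]).round(4),(C+Rz@[-.15,.09,.016]).round(4))
print("toolx ang",np.arctan2(M[1,0],M[0,0]))
```

```text
240 125 20 26
247 255 255 255 255 255 227 215 206 213 206 172 157 156 156 157 158 175 183 185
255 255 255 255 255 255 255 221 213 187 180 178 178 177 169 159 153 172 185 186
255 255 255 255 255 255 250 203 176 176 178 188 190 193 193 152 154 171 186 187
255 255 255 255 208 172 133  77  50  48  50  62  61  63  71  85 145 171 186 187
255 255 247 219 133  63  42  39  41  41  40  41  41  38  40  46 128 173 188 188
245 255 181  86  60  56  55  55  54  54  53  51  50  43  38  42  93 172 188 186
236 198 128  56  64  69  72  74  77  76  72  71  69  50  41  38  89 171 187 186
229 195  88  60  66  70  75  82  87  90  93  92  79  58  40  38  87 171 189 187
232 216  83  60  66  72  75  82  85  91  96  99  80  61  39  38  87 170 188 189
242 217  84  62  63  68  72  77  83  88  92  97  81  61  40  40  88 172 188 189
249 217  92  57  65  67  69  74  80  84  89  92  80  57  42  38  86 171 189 189
250 235 115  58  65  65  66  69  77  82  86  90  80  59  43  38  88 172 188 190
250 241 120  59  64  66  69  67  73  78  81  86  79  61  40  38  96 181 189 189
250 240 123  58  64  68  68  65  70  74  80  84  79  61  39  37 110 187 189 189
243 235 129  55  62  64  65  70  69  71  75  81  75  60  41  40 147 189 190 190
198 192 107  57  61  65  65  67  68  70  71  77  71  59  42  88 178 188 190 189
188 180 101  58  61  66  64  66  68  70  69  73  70  57  47 146 187 190 189 189
187 182 116  60  61  64  66  67  67  68  68  72  64  57  95 178 188 189 188 189
189 188 157  65  56  58  62  63  64  64  64  63  62  62 162 188 190 189 189 181
187 188 183 145 102  69  67  69  61  61  59  61  85 145 186 189 189 189 180 145
179 180 187 188 183 178 178 178 176 175 174 174 179 189 189 188 189 188 158 148
BR [282 172] [[0.4099 0.0446 0.016 ]]
BL [122 168] [[0.4314 0.2181 0.016 ]]
[0.4064 0.0438 0.016 ] [0.4278 0.2225 0.016 ]
toolx ang -0.09778698634790613
```

Run:
```python
from h import *
s=r.state(); M=R.from_rotvec(s["ee_rot"]).as_matrix(); C=np.array([.566,.1153,0]);Rz=R.from_rotvec([0,0,-.1191]).as_matrix()
g=C+Rz@[-.1,-.063,.107]; print(g,M.T@(g-s["eef_pos"]))
```

```text
[0.45922283 0.06462816 0.107     ] [ 0.0499763  -0.02841665  0.14148253]
```

Call:
step_arm:
  deltas:
    - {"grip": 166,"translation": [0.02,-0.01,0.02],"turn": 0.01}
    - {"grip": 166,"translation": [0.05,-0.028,0.05],"turn": 0.021}
    - {"grip": 166,"translation": [0.05,-0.028,0.07],"turn": 0.021}
    - {"grip": 166,"translation": [0.05,-0.028,0.07],"turn": 0.021}
    - {"grip": 166,"translation": [0.05,-0.028,0.07],"turn": 0.021}
    - {"grip": 166,"translation": [0.05,-0.028,0.07],"turn": 0.021}

```text
time: 12.75
eef_pos: [0.4573, 0.0429, 0.1798]
ee_rot: [-3.103, 0.14, -0.004]
ft_force: [0.2, -0.5, 0.7]
width: 0.0296
grip_force: 0.0
```

Run:
```python
from h import *
s=r.state(); M=R.from_rotvec(s["ee_rot"]).as_matrix(); C=np.array([.566,.1153,0]);Rz=R.from_rotvec([0,0,-.1191]).as_matrix()
g=C+Rz@[-.1,-.063,.107]; print(s["eef_pos"],s["width"],M.T@(g-s["eef_pos"]),"toolx ang",np.arctan2(M[1,0],M[0,0]),s["joints"])
```

```text
[0.45726716 0.0429434  0.17977639] 0.02959249953461071 [-7.32041904e-05 -1.91477409e-02  7.35106415e-02] toolx ang -0.09048197228271054 [-0.09145367  0.20163185 -0.41580506  0.95254962  0.03588558  3.14062033]
```

Joint 6 is at its limit, so I'll use the half-turned grasp.

Call:
step_arm:
  deltas:
    - {"grip": 166,"translation": [0,0,-0.03],"turn": -0.18}
    - {"grip": 166,"translation": [0,0,-0.03],"turn": -0.36}
    - {"grip": 166,"translation": [0,0,-0.03],"turn": -0.54}
    - {"grip": 166,"translation": [0,0,-0.03],"turn": -0.72}
    - {"grip": 166,"translation": [0,0,-0.03],"turn": -0.9}
    - {"grip": 166,"translation": [0,0,-0.03],"turn": -1.08}
    - {"grip": 166,"translation": [0,0,-0.03],"turn": -1.26}
    - {"grip": 166,"translation": [0,0,-0.03],"turn": -1.44}
    - {"grip": 166,"translation": [0,0,-0.03],"turn": -1.62}
    - {"grip": 166,"translation": [0,0,-0.03],"turn": -1.8}
    - {"grip": 166,"translation": [0,0,-0.03],"turn": -1.98}
    - {"grip": 166,"translation": [0,0,-0.03],"turn": -2.16}
    - {"grip": 166,"translation": [0,0,-0.03],"turn": -2.34}
    - {"grip": 166,"translation": [0,0,-0.03],"turn": -2.52}
    - {"grip": 166,"translation": [0,0,-0.03],"turn": -2.7}
    - {"grip": 166,"translation": [0,0,-0.03],"turn": -2.88}
    - {"grip": 166,"translation": [0,0,-0.03],"turn": -3.0}
    - {"grip": 166,"translation": [0,0,-0.03],"turn": -3.113}
    - {"grip": 166,"translation": [0,0,-0.03],"turn": -3.113}
    - {"grip": 166,"translation": [0,0,-0.03],"turn": -3.113}

```text
time: 15.25
eef_pos: [0.4568, 0.0421, 0.2092]
ee_rot: [0.19, 3.134, 0.056]
ft_force: [-0.2, 0.4, -0.0]
width: 0.0299
grip_force: 0.0
```

```bash
cat > g.py <<'E'
from h import *
s=r.state(); M=R.from_rotvec(s["ee_rot"]).as_matrix(); C=np.array([.566,.1153,0]);Rz=R.from_rotvec([0,0,-.1191]).as_matrix()
g=C+Rz@[-.1,-.063,.107]; a=np.arctan2(M[1,0],M[0,0]); print(s["time"],s["eef_pos"],s["width"],M.T@(g-s["eef_pos"]),"turn",(a+.1191+np.pi/2)%np.pi-np.pi/2,s["joints"][5])
print("tilt",M[:,2], "fixture pos",(Rz.T@(s["eef_pos"]-C)).round(4))
E
python3 g.py
```

```text
15.25 [0.45681657 0.04207298 0.20921249] 0.029890941364166666 [0.00022087 0.0189976  0.10296097] turn -0.00202333561015422 0.027652609019999972
tilt [ 0.00321274  0.03576424 -0.99935509] fixture pos [-0.0997 -0.0857  0.2092]
```

Call:
step_arm:
  deltas:
    - {"grip": 166,"translation": [0,0.01,0.01],"turn": 0}
    - {"grip": 166,"translation": [0,0.019,0.03],"turn": 0}
    - {"grip": 166,"translation": [0,0.019,0.05],"turn": 0}
    - {"grip": 166,"translation": [0,0.019,0.05],"turn": 0}
    - {"grip": 166,"translation": [0,0.019,0.05],"turn": 0}

```text
time: 15.88
eef_pos: [0.4592, 0.063, 0.1599]
ee_rot: [0.187, 3.135, 0.057]
ft_force: [0.1, -0.6, 0.9]
width: 0.0294
grip_force: 0.0
```

```bash
cat >> g.py <<'E'
a,ta=cap("scene"); b,tb=cap("top")
o=np.zeros((600,800,3),np.uint8)
o[:480,:480]=cv2.resize(a["frame"][130:250,220:340],(480,480),interpolation=2)
o[:500,480:800]=cv2.resize(b["frame"][180:280,260:324],None,fx=5,fy=5,interpolation=2)
cv2.imwrite("pics/p7.png",o[:,:,::-1])
E
python3 g.py
```

```text
15.875 [0.45923538 0.06296844 0.15987089] 0.029431025454662068 [ 0.00012578 -0.00025735  0.05289616] turn 0.0001781251946386675 0.07176613290583476
tilt [ 0.00270088  0.03592248 -0.99935093] fixture pos [-0.0998 -0.0646  0.1599]
```

View pics/p7.png

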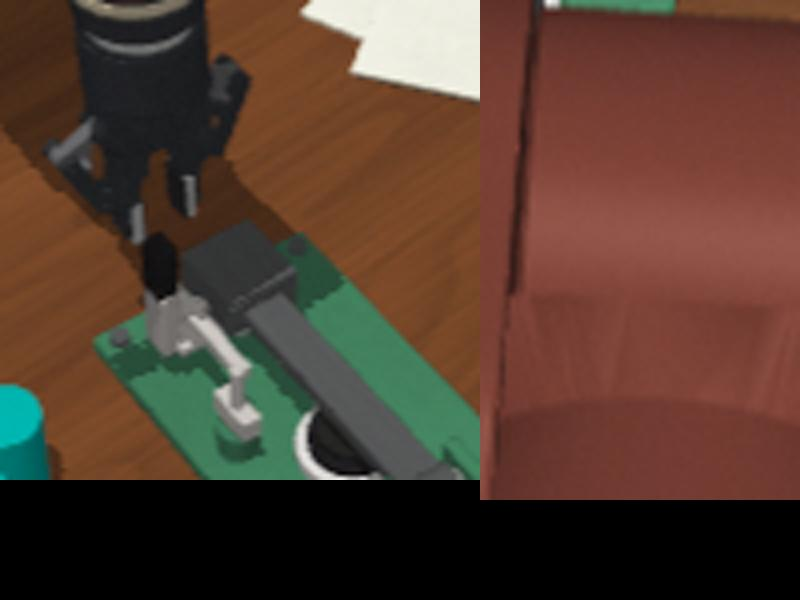

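The open fingers (135,230) and (190,205) stand either side of the grip (160,245). Descending, then closing.

Call:
step_arm:
  deltas:
    - {"grip": 166,"translation": [0,0,0.015],"turn": 0}
    - {"grip": 166,"translation": [0,0,0.025],"turn": 0}
    - {"grip": 166,"translation": [0,0,0.032],"turn": 0}
    - {"grip": 166,"translation": [0,0,0.032],"turn": 0}

```text
time: 16.48
eef_pos: [0.4588, 0.0639, 0.1273]
ee_rot: [-0.186, -3.135, -0.056]
ft_force: [-0.4, -0.3, -0.0]
width: 0.0296
grip_force: 0.0
```

Call:
step_arm:
  deltas:
    - {"grip": 166,"translation": [0,0,0.01],"turn": 0}
    - {"grip": 166,"translation": [0,0,0.02],"turn": 0}
    - {"grip": 166,"translation": [0,0,0.021],"turn": 0}
    - {"grip": 166,"translation": [0,0,0.021],"turn": 0}
    - {"grip": 255,"translation": [0,0,0.021],"turn": 0}
    - {"grip": 255,"translation": [0,0,0.021],"turn": 0}
    - {"grip": 255,"translation": [0,0,0.021],"turn": 0}
    - {"grip": 255,"translation": [0,0,0.021],"turn": 0}

```text
time: 17.48
eef_pos: [0.4593, 0.0643, 0.1068]
ee_rot: [0.186, 3.135, 0.055]
ft_force: [-1.0, -0.6, 6.1]
width: 0.0174
grip_force: 59.8
```

```bash
python3 g.py; python3 -c "
from h import *
s=r.state();print(s['ft_force'],s['moment']);M=R.from_rotvec(s['ee_rot']).as_matrix();print(M.round(3))"
```

```text
17.475 [0.45928956 0.06432474 0.10679707] 0.01739840407615171 [ 0.00010248  0.00030031 -0.00019239] turn 0.00034404170149393565 0.07525519793241829
tilt [ 0.002807    0.03496691 -0.99938453] fixture pos [-0.0999 -0.0633  0.1068]
[-1.80607514 -0.94034806  5.35591246] [-1.7422421   0.50404535  0.01415237]
[[-0.993  0.118  0.003]
 [ 0.118  0.992  0.035]
 [ 0.001  0.035 -0.999]]
```

Call:
step_arm:
  deltas:
    - {"grip": 255,"translation": [0,-0.004,0],"turn": 0}
    - {"grip": 255,"translation": [0,-0.008,0],"turn": 0}
    - {"grip": 255,"translation": [0,-0.011,0],"turn": 0}
    - {"grip": 255,"translation": [0,-0.013,0],"turn": 0}
    - {"grip": 255,"translation": [0,-0.013,0],"turn": 0}

```text
time: 18.2
eef_pos: [0.458, 0.0526, 0.1067]
ee_rot: [0.185, 3.134, 0.06]
ft_force: [-1.9, 7.4, 9.7]
width: 0.0177
grip_force: 63.9
```

```bash
python3 g.py; python3 -c "
from h import *
s=r.state();print(s['ft_force'],s['moment'],s['width'])"
```

```text
18.2 [0.4579578 0.0526231 0.1066976] 0.01767415667659488 [0.00015846 0.01207326 0.00015649] turn 0.0010109251746808212 0.04661269796126633
tilt [ 0.00347451  0.03784005 -0.99927777] fixture pos [-0.0998 -0.0751  0.1067]
[-2.41801821  6.88639066  9.79578418] [-0.30188004  0.65171476  0.01003469] 0.01736232681347167
```

The 7 N pull at about 12.5 mm matches the spring, so the latch is free. Lifting along the arc.

Call:
step_arm:
  deltas:
    - {"grip": 255,"translation": [-0.0015,-0.0005,-0.005],"turn": 0}
    - {"grip": 255,"translation": [-0.0035,-0.0005,-0.0104],"turn": 0}
    - {"grip": 255,"translation": [-0.0055,0,-0.0155],"turn": 0}
    - {"grip": 255,"translation": [-0.0074,0,-0.0206],"turn": 0}
    - {"grip": 255,"translation": [-0.0074,0,-0.0206],"turn": 0}

```text
time: 18.92
eef_pos: [0.4645, 0.0512, 0.1261]
ee_rot: [-0.185, -3.135, -0.06]
ft_force: [3.3, 6.5, -6.9]
width: 0.0171
grip_force: 60.2
```

```bash
python3 g.py; python3 -c "
from h import *
s=r.state();print(s['ft_force'],s['moment'],s['width'])"
```

```text
18.925 [0.4644993  0.05121397 0.12610048] 0.017099187415123375 [0.00675664 0.01196421 0.01959121] turn 0.0012024196242839125 0.044284733901900006
tilt [ 0.00130286  0.03813162 -0.99927188] fixture pos [-0.0932 -0.0757  0.1261]
[ 2.87831257  6.81697966 -7.506084  ] [-0.20211747  0.12313931  0.02913297] 0.017395657076332352
```

Call:
step_arm:
  deltas:
    - {"grip": 255,"translation": [-0.002,0,-0.005],"turn": 0}
    - {"grip": 255,"translation": [-0.0045,0.0003,-0.0101],"turn": 0}
    - {"grip": 255,"translation": [-0.0095,0.0006,-0.0198],"turn": 0}
    - {"grip": 255,"translation": [-0.015,0.001,-0.0294],"turn": 0}
    - {"grip": 255,"translation": [-0.0209,0.0013,-0.0386],"turn": 0}
    - {"grip": 255,"translation": [-0.0273,0.0016,-0.0475],"turn": 0}
    - {"grip": 255,"translation": [-0.0334,0.002,-0.0555],"turn": 0}
    - {"grip": 255,"translation": [-0.0334,0.002,-0.0555],"turn": 0}
    - {"grip": 255,"translation": [-0.0334,0.002,-0.0555],"turn": 0}

```text
time: 20.15
eef_pos: [0.4967, 0.0476, 0.1811]
ee_rot: [-0.184, -3.132, -0.061]
ft_force: [-2.3, 7.3, -4.4]
width: 0.0172
grip_force: 58.9
```

```bash
python3 g.py
python3 - <<'E'
from h import *
s=r.state();print(s['ft_force'],s['moment'],s['width'])
C=np.array([.566,.1153,0]);Rz=R.from_rotvec([0,0,-.1191]).as_matrix()
M=R.from_rotvec(s["ee_rot"]).as_matrix(); p=Rz.T@(np.array(s["eef_pos"])-.019*M[:,2]-C)-[.11,0,.062]; print("grasp rel hinge",p,"radius",np.hypot(p[0],p[2]),"theta",np.arctan2(p[2],-p[0])-np.arctan2(.064,.21))
a,ta=cap("scene"); c0=np.load("scene0.npy",allow_pickle=True).item()
# hood top: predicted pixel positions for theta candidates vs dark-grey edges
for th in (0,.3,.35,.396,.44):
    R2=lambda x,z:(.11+x*np.cos(th)+z*np.sin(th),.062-x*np.sin(th)+z*np.cos(th))
    P=[]
    for x,z in ((-.182,.072),(-.238,.072)):
        X,Z=R2(x,z)
        for yy in (-.028,.028): P.append(C+Rz@[X,yy,Z])
    print(th,proj(a,ta,P).round(0).tolist())
save(a,"s8.png")
for nm,im in (("0",c0["frame"]),("now",a["frame"])):
    g=((im.max(2).astype(int)-im.min(2)<14)&(im.max(2)>55)&(im.max(2)<110)).astype(np.uint8); g[:120]=0; g[260:]=0; g[:,:230]=0; g[:,350:]=0
    g=cv2.morphologyEx(g,2,np.ones((3,3)))
    cs=max(cv2.findContours(g,0,1)[0],key=cv2.contourArea); print(nm,cv2.boundingRect(cs),cv2.approxPolyDP(cs,2,True).reshape(-1,2).tolist())
E
```

```text
20.15 [0.49670849 0.04760125 0.18108475] 0.01715131746652248 [0.03882408 0.00965166 0.07472066] turn 0.0015498865540681805 0.04112799802739624
tilt [-8.45243088e-04  3.87569605e-02 -9.99248309e-01] fixture pos [-0.0608 -0.0755  0.1811]
[-1.27761232  6.56623046 -3.71760238] [0.10537071 0.71636466 0.1984809 ] 0.017385482383707445
grasp rel hinge [-0.17065519 -0.0761763   0.1380488 ] radius 0.219500942702191 theta 0.384345085746576
0 [[277.0, 194.0], [295.0, 185.0], [265.0, 181.0], [283.0, 172.0]]
0.3 [[284.0, 187.0], [303.0, 178.0], [272.0, 170.0], [290.0, 161.0]]
0.35 [[286.0, 187.0], [304.0, 178.0], [273.0, 168.0], [292.0, 159.0]]
0.396 [[287.0, 187.0], [306.0, 177.0], [275.0, 168.0], [294.0, 159.0]]
0.44 [[289.0, 186.0], [308.0, 177.0], [277.0, 167.0], [296.0, 158.0]]
0 (266, 186, 70, 73) [[266, 193], [276, 207], [283, 206], [285, 215], [326, 258], [335, 253], [335, 250], [291, 204], [282, 205], [292, 198], [288, 191], [279, 186]]
now (286, 191, 50, 68) [[286, 194], [290, 206], [320, 252], [326, 258], [333, 255], [335, 250], [328, 244], [296, 193], [292, 191]]
```

Call:
step_arm:
  deltas:
    - {"grip": 255,"translation": [-0.001,0,-0.001],"turn": 0}
    - {"grip": 255,"translation": [-0.0017,0,-0.002],"turn": 0}
    - {"grip": 255,"translation": [-0.0017,0,-0.002],"turn": 0}
    - {"grip": 255,"translation": [-0.0017,0,-0.002],"turn": 0}
    - {"grip": 255,"translation": [-0.0017,0,-0.002],"turn": 0}
    - {"grip": 255,"translation": [-0.0017,0,-0.002],"turn": 0}

```text
time: 21.05
eef_pos: [0.498, 0.0473, 0.1827]
ee_rot: [-0.185, -3.132, -0.061]
ft_force: [-1.5, 6.6, -7.1]
width: 0.0173
grip_force: 58.6
```

Run:
```python
from h import *
s=r.state();print(s["time"],s['ft_force'],s['width'])
C=np.array([.566,.1153,0]);Rz=R.from_rotvec([0,0,-.1191]).as_matrix()
M=R.from_rotvec(s["ee_rot"]).as_matrix(); p=Rz.T@(np.array(s["eef_pos"])-.019*M[:,2]-C)-[.11,0,.062]; th=np.arctan2(p[2],-p[0])-np.arctan2(.064,.21); print(p,th,"rim above ball",62+210*np.sin(th)-12*np.cos(th)-72)
a,ta=cap("scene"); im=a["frame"]
for th in (0,.1,.2,.3,.35,.4,.45):
    P=[C+Rz@[.11+x*np.cos(th)+z*np.sin(th),.016,.062-x*np.sin(th)+z*np.cos(th)] for z in(.02,) for x in(-.03,-.15)]
    q=proj(a,ta,P); d=q[1]-q[0]; print(th,q.round(0).tolist(),"ang",np.degrees(np.arctan2(d[1],d[0])).round(1))
for nm,f in (("0",np.load("scene0.npy",allow_pickle=True).item()["frame"]),("now",im)):
    g=((f.max(2).astype(int)-f.min(2)<14)&(f.max(2)>55)&(f.max(2)<110)).astype(np.uint8)
    y0,y1=(212,245) if nm=="0" else (200,240)
    pts=[(285+np.nonzero(g[y,285:345])[0].max(),y) for y in range(y0,y1) if g[y,285:345].any()]
    v=cv2.fitLine(np.array(pts,np.float32),cv2.DIST_HUBER,0,.01,.01).ravel(); v=v*(1 if v[1]<0 else -1); print(nm,np.degrees(np.arctan2(v[1],v[0])),pts[::6])
```

```text
21.05 [-1.48864448  6.5524489  -7.07574982] 0.0173089231171355
[-0.16934169 -0.07629279  0.13971316] 0.3940022634235656 rim above ball 59.53572839378714
0 [[326.0, 238.0], [298.0, 208.0]] ang -132.8
0.1 [[327.0, 238.0], [299.0, 205.0]] ang -130.0
0.2 [[327.0, 238.0], [300.0, 202.0]] ang -127.4
0.3 [[328.0, 238.0], [302.0, 200.0]] ang -124.9
0.35 [[329.0, 238.0], [302.0, 199.0]] ang -123.7
0.4 [[329.0, 238.0], [303.0, 198.0]] ang -122.4
0.45 [[329.0, 238.0], [304.0, 197.0]] ang -121.2
0 -132.82079 [(np.int64(297), 212), (np.int64(303), 218), (np.int64(309), 224), (np.int64(314), 230), (np.int64(320), 236), (np.int64(325), 242)]
now -121.97343 [(np.int64(301), 200), (np.int64(305), 206), (np.int64(308), 212), (np.int64(312), 218), (np.int64(316), 224), (np.int64(319), 230), (np.int64(323), 236)]
```

The arm's edge in the image gives θ ≈ 0.41 and the held pose gives 0.394 (target 0.396), so the rim is about 60 mm above the ball and the grip is steady.

```bash
python3 -c "
from bench import r
print(r.finish_job())"
```

```text
the job is handed in; nothing more can be done
None
```

The job is handed in at 21 s: the pin is driven home, the mallet is back where it stood, and the gripper holds the fixture's arm raised with the latch pulled and the socket rim about 60 mm above the ball; I touched neither the jars nor the stapler.

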